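Press home the red jar cap and log it

ROBOT

A 6-joint arm with a two-finger parallel gripper is mounted at the origin on the work surface. World frame = base frame: x ahead of the robot, y to its left, z up, the work surface at z = 0. Lengths are in mm, angles in rad, forces in N, time in s.
With the tool pointing down it reaches from about 350 to 925 mm from the base axis. Payload 6.4 kg.
Tool frame: the origin (TCP) lies midway between the tips of the shut fingers; the grasp point (between the pads) lies 19 mm behind it; z points along the fingers, y is the direction in which the jaws open and shut (so a half turn about z gives the same grasp; the last joint's range is limited). The gripper opens to 94 mm and grips with 3 to 60 N. Pads are 16 mm wide; open, the fingers measure 119 mm over their backs; the gripper's body (75 mm by 177 mm) begins 78 mm behind the grasp point.
Start: joints at [-1.496, 0.245, 1.558, -0, 1.339, -0.174], TCP at [160.061, -629.995, 205.455] pointing down, gripper open.
Joint ranges: [-3.13, 3.13], [-1.02, 2.26], [0.13, 2.54], [-0.95, 4.09], [0.21, 2.88], [-2.74, 2.74]. Speed limits (rad/s): [2.57, 2.57, 3.14, 3.14, 3.14, 3.14].

INTERFACE

Orientations are given as a unit quaternion [x, y, z, w].
In Python, from cell import ctrl gives the robot as it stands.
- The arm moves only by the tool arm_command, never from a script. Its argument "plan" is a list of rows, each a list of 7 numbers: the shift along the tool's x, y, z in m, then the turn, a rotation vector about the tool's x, y, z in degrees, then the closure, from -1 (fully open) to 1 (shut). In form: [[dx, dy, dz, wx, wy, wz, grip], ...]. A call has 1 to 12 rows; each row is the pose to reach, as a shift and turn from the pose commanded when the call began, along the tool's axes at that moment; what a row does not reach only later rows make up. A row lasts 1/10 s, in which the tool goes at most 50 mm and 8.59 degrees, less where a joint would pass 70% of its speed; a pose out of reach is approached as far as the arm can. A call with a gripper value outside its range is refused whole. The fingers move at their own pace and stop on an object; "squeeze" is the grip in N (left out, the last holds). Time passes only in rows, so rows that repeat a pose let the fingers close. It gives the time, the measured TCP pose, the force and the opening at its end, in the units of the state.
- ctrl.read_state(): the state, without advancing time (a new reading comes with each control period).
- ctrl.snapshot(name): name is "scene" or "side" or "wrist"; returns a dict with "image" (480x640x3 uint8, red, green, blue), "depth" (480x640 float32, mm along the optical axis (not along the pixel's ray), 0 where there is no reading), "camera_matrix" (3x3 intrinsics, pixels), "world_from_camera" (4x4, takes a point from camera to world coordinates). Camera axes: x right, y down, z forward; pixel columns grow to the right and rows downward; lengths in mm; the calibration is good to about 2 mm. The wrist camera is an equidistant fisheye: a pixel r from the principal point sees the ray r / f radians off the axis. A picture is of the moment at which its call begins.
- ctrl.job_done(): hands the job in, once; it reports no verdict.
The state is a dict: "t": time; "joint_positions": joint angles; "joint_vel": joint speeds; "joint_efforts": joint torques, N m; "position": TCP position; "ee_rot": TCP orientation; "contact_force": force on the tool from outside, world axes, zero at the start; "wrist_torque": the same for the moment, N m; "grip_width": finger opening in mm.
Only numpy, scipy, OpenCV 4.12 (cv2) and the standard library are available. Lean on these libraries where they do the work, as an engineer would, in place of code of your own. Each camera call takes 0.05 s, during which the arm holds its last target.

TASK

One culture jar in the steel tray, the one with the red cap, still has its cap standing proud: with the fingertips press that cap gently down until it is fully home, leaving the jar standing in its place. Then press the green key of the grey batch counter to log it, and let the key come up again. Grasp and lift nothing, and leave everything else alone: the blue caps are left loose on purpose, so do not touch the other jars, and do not press the black or yellow key.

Things in the scene. Friction and masses are not known exactly. Their poses are not given: they have to be found in the camera images.
- jar_red: the jar to seal: round clear glass culture jar with green plantlets, 62 mm across, standing loose in the steel tray; the only one with a RED cap. Origin: centre of its underside, which rests 3 mm above the table; z up. Jar with contents 0.22 to 0.36 kg
- cap_red_top (a point): centre of the flat top face of the red cap (cap 64 mm across, 22 mm tall). Its top is 99 to 96 mm above the table at the start, 91 mm when fully home
- cap_red (a joint): how far the red cap has been pushed straight down its jar, in m: 0 = 8 mm proud, 0.008 = fully home against a hard stop. Starts between 0 and 0.003. It is a friction fit: slides down at a push of about 3 N and stays where it is left
- jar_blue1: same glass jar, BLUE cap left 8 mm proud on purpose; cap top 99 mm above the table. Leave alone. Origin: centre of underside
- jar_blue2: second jar with a blue cap, like jar_blue1. Leave alone. Origin: centre of underside
- cap_blue1 (a joint): how far the cap of jar_blue1 is pushed down, in m; starts at 0 (8 mm proud) and must stay so
- cap_blue2 (a joint): the same for jar_blue2
- jar_white1: same glass jar with a WHITE cap already home, cap top 91 mm above the table. Leave alone. Origin: centre of underside
- jar_white2: like jar_white1
- jar_white3: like jar_white1
- tray: fixed flat steel tray, 225 (its x) x 315 (its y) mm, rim 14 mm high, floor 3 mm thick; the six jars stand in it in 2 rows (96 mm apart along its x) of 3 (95 mm apart along its y), each up to about 8 mm off, in any order. It may lie to the left or the right of the counter. Origin: centre of underside
- counter: fixed grey batch counter, a flat box 130 (its x) x 200 (its y) x 40 mm high with a blank display along its far (+x) part and three round keys in a row along its y, 62 mm apart: black at +y, green in the middle, yellow at -y. Origin: centre of underside
- key_green_top (a point): centre of the top of the round GREEN key (30 mm across, in a grey 46 mm collar whose top is 52 mm above the table); key top 58 mm above the table when up
- key_green (a joint): travel of the green key, in m: 0 up, 0.006 fully down (flush with its collar). Sprung: starts to move at about 1.2 N, fully down at 4 N, comes up by itself. A press counts from 0.004 on
- key_black (a joint): travel of the black key, built like the green one; must not be pressed
- key_yellow (a joint): travel of the yellow key, built like the green one; must not be pressed
- spray: loose bottle with blue cap, 68 mm across, 120 mm tall, standing beyond the tray and counter near the middle of the far edge; leave alone
- spatula: loose steel lab spatula, 180 mm long, 5 mm thick, lying beyond the tray and counter; leave alone
- marker: loose marker pen, 130 mm long, 15 mm thick, lying beyond the tray and counter; leave alone

How it is judged (in metres and radians):
On the way, in this order (a step that is already met when the one before it is completed fails the run):
1. the red cap is pressed home (value of joint cap_red above 0.0065 m), for 0.1 s.
2. the green key is pressed down (value of joint key_green above 0.004 m), for 0.05 s.
3. the green key is up again (value of joint key_green below 0.0015 m), for 0.1 s.
At the end, for the whole second after the job is handed in: the red cap is within 1.5 mm of fully home, its jar upright (0.08 rad), at rest and within 20 mm of where it stood; all keys are up (within 1.5 mm); the blue caps are still proud (within 2 mm) and the other jars, bottle, spatula and marker within 10 mm of where they were (value of joint cap_red above 0.0065 m and angle between jar_red's own z axis and vertical below 0.08 rad and distance of jar_red from where it was at the start of the episode below 0.02 m and linear speed of jar_red below 0.02 m/s and value of joint each of key_green, key_black, key_yellow below 0.0015 m and value of joint each of cap_blue1, cap_blue2 below 0.002 m and distance of each of jar_blue1, jar_blue2, jar_white1, jar_white2, jar_white3, spray, spatula, marker from where it was at the start of the episode below 0.01 m); the robot touches nothing.
It fails at once if a jar other than the red-capped one is touched (contact force between any of the fingers, the arm and jar_blue1 above 0.5 N or contact force between any of the fingers, the arm and jar_blue2 above 0.5 N or contact force between any of the fingers, the arm and jar_white1 above 0.5 N or contact force between any of the fingers, the arm and jar_white2 above 0.5 N or contact force between any of the fingers, the arm and jar_white3 above 0.5 N).
It fails at once if another jar, the bottle, the spatula or the marker is shifted (10 mm), or a blue cap pushed down (2 mm) (distance of any of jar_blue1, jar_blue2, jar_white1, jar_white2, jar_white3, spray, spatula, marker from where it was at the start of the episode above 0.01 m or value of joint any of cap_blue1, cap_blue2 above 0.002 m).
It fails at once if the black or yellow key is pressed (1.5 mm), or the green key before the red cap is home (value of joint any of key_black, key_yellow above 0.0015 m or (value of joint key_green above 0.003 m and value of joint cap_red below 0.0065 m)).
It fails at once if the red-capped jar is lifted (6 mm), tipped or shoved 20 mm (height (world z) of jar_red above 0.009 m or angle between jar_red's own z axis and vertical above 0.15 rad or distance of jar_red from where it was at the start of the episode above 0.02 m).
It fails at once if the jar or the counter is pressed harder than 40 N (contact force between any of the fingers, the arm and jar_red above 40 N or contact force between any of the fingers, the arm and counter above 40 N).
It also fails if it takes over 45 s, if anything falls off the work surface, if the arm or the gripper's body presses on something with over 40 N, if the wrist force passes 120 N, or if a joint passes its speed limit or range.

## Working session

There is one attempt and no reset: what is moved stays moved. The work goes in short steps, Python scripts to look and compute and a tool call to move; the robot and the scene stay as the last step left them, time stands still between calls to the robot, and variables do not carry over. Pictures are saved under pics/ and viewed, and the job is handed in when it is done.

Besides the shell and the picture viewer there is one more tool, called after "Emit:" as name(argument=value, ...) on one line, values as JSON. arm_command: Moves the arm, as the interface text tells. Its arguments: {"type":"object","properties":{"plan":{"type":"array"},"squeeze":{"type":"number"}},"required":["plan"]}

```bash
mkdir -p pics; ls; cat > h.py <<'E'
from cell import ctrl
import numpy as np, cv2
def snap(n,f):
    s=ctrl.snapshot(n); cv2.imwrite('pics/'+f,cv2.cvtColor(s['image'],cv2.COLOR_RGB2BGR)); np.savez('/tmp/'+f+'.npz',**s); return s
def world(s):
    K=np.array(s['camera_matrix']);d=s['depth'];v,u=np.mgrid[:480,:640]
    p=np.stack([(u-K[0,2])/K[0,0]*d,(v-K[1,2])/K[1,1]*d,d,np.ones_like(d)],-1)
    w=p@np.array(s['world_from_camera']).T
    w=w[...,:3]; w[d==0]=np.nan; return w
E
python3 - <<'E'
from h import *
print(ctrl.read_state())
for n in('scene','side'):
    s=snap(n,n+'0.png'); print(np.round(s['world_from_camera'],3),s['camera_matrix'])
E
```

```text
pics
{'t': 0.0, 'joint_positions': array([-1.49608806e+00,  2.45798437e-01,  1.55901736e+00,  6.89078384e-06,
        1.33870582e+00, -1.74079643e-01]), 'joint_vel': array([-0.0002756 ,  0.00077039, -0.00079376, -0.00081914,  0.00201968,
        0.00042223]), 'joint_efforts': array([ 1.78786497e-03, -4.15828407e+01, -3.14605236e+01,  6.85612648e-02,
        3.30684101e-02, -1.32624054e-04]), 'position': array([ 160.02338747, -629.36637327,  204.35357672]), 'ee_rot': array([ 9.92272681e-01,  1.24072547e-01,  5.12493198e-05, -9.63124716e-04]), 'contact_force': array([-0.58397511, -0.29950814, -0.49817634]), 'wrist_torque': array([-2.01524016e-02,  4.95817900e-05, -4.05082258e-02]), 'grip_width': 94.17398450150846}
[[ 5.980000e-01  5.210000e-01 -6.090000e-01  1.129952e+03]
 [ 8.020000e-01 -3.870000e-01  4.560000e-01 -4.070370e+02]
 [ 2.000000e-03 -7.610000e-01 -6.490000e-01  6.421600e+02]
 [ 0.000000e+00  0.000000e+00  0.000000e+00  1.000000e+00]] [[459.35335029   0.         320.72920452]
 [  0.         459.35335029 244.15190936]
 [  0.           0.           1.        ]]
[[-8.22000e-01 -3.61000e-01  4.40000e-01  1.77709e+02]
 [-5.69000e-01  5.17000e-01 -6.40000e-01  6.35904e+02]
 [ 3.00000e-03 -7.77000e-01 -6.30000e-01  7.04890e+02]
 [ 0.00000e+00  0.00000e+00  0.00000e+00  1.00000e+00]] [[479.77642501   0.         316.09383594]
 [  0.         479.77642501 235.1684454 ]
 [  0.           0.           1.        ]]
```

View pics/scene0.png

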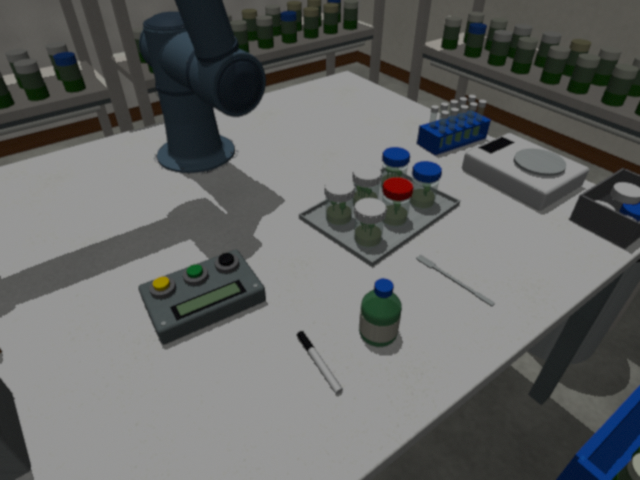

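View pics/side0.png

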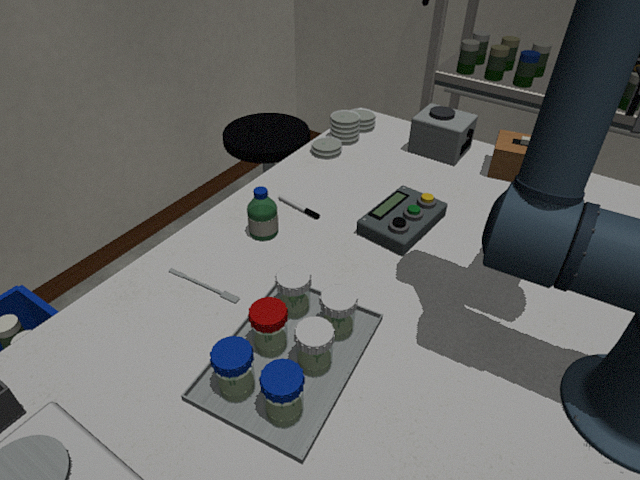

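The scene view shows the red cap at (397,187), middle of the tray's far row, with blue caps at (396,156) and (427,171). The green key is at (196,272). In the side view the red cap is at (268,315) and the green key at (414,211). Next I segment them and use depth to get positions.

```bash
cat > m.py <<'E'
from h import *
def run(n,f):
    s=dict(np.load(f'/tmp/{f}.npz')); w=world(s); im=s['image']
    hsv=cv2.cvtColor(im,cv2.COLOR_RGB2HSV); H,S,V=[hsv[...,i].astype(int) for i in range(3)]
    box=(w[...,0]>250)&(w[...,0]<900)&(abs(w[...,1])<500)
    ms={'red':((H<8)|(H>172))&(S>150),'blue':(H>100)&(H<130)&(S>140),'green':(H>50)&(H<80)&(S>120)&(w[...,2]<75),'yellow':(H>20)&(H<32)&(S>150),
     'white':(S<40)&(V>90)&(w[...,2]>83)&(w[...,2]<105)}
    for k,m in ms.items():
        m=(m&box&(w[...,2]>35)).astype(np.uint8)
        c,l,st,ce=cv2.connectedComponentsWithStats(m)
        for i in range(1,c):
            if st[i,4]<25: continue
            P=w[l==i]; zt=np.percentile(P[:,2],90); T=P[abs(P[:,2]-zt)<3.5]
            (cx,cy),r=cv2.minEnclosingCircle(T[:,:2].astype(np.float32))
            print(n,k,st[i,4],ce[i].round(),'z',np.median(T[:,2]).round(1),'mean',T[:,:2].mean(0).round(1),'circ',round(cx,1),round(cy,1),round(r,1))
for n in('scene','side'): run(n,n+'0.png')
E
python3 m.py
```

```text
scene red 562 [397. 188.] z 95.0 mean [559.7 226.5] circ 559.2 227.8 32.9
scene blue 407 [396. 157.] z 97.4 mean [460.7 315.4] circ 459.5 315.7 31.6
scene blue 463 [427. 171.] z 97.4 mean [551.5 325.3] circ 549.5 325.2 32.0
scene blue 281 [383. 288.] z 118.7 mean [779.5 -20.1] circ 779.4 -19.2 15.4
scene green 155 [194. 271.] z 60.4 mean [ 504.3 -228.2] circ 504.3 -227.7 14.4
scene green 95 [380. 317.] z 73.7 mean [796.4 -38.7] circ 788.7 -29.9 28.6
scene yellow 182 [161. 283.] z 60.7 mean [ 498.7 -289.8] circ 497.6 -290.0 14.5
scene white 331 [367. 172.] z 89.5 mean [471.4 214.7] circ 469.8 215.1 32.8
scene white 381 [339. 187.] z 89.5 mean [480.5 128. ] circ 480.8 128.6 33.6
scene white 455 [370. 207.] z 89.4 mean [577.4 131.6] circ 576.6 132.3 33.2
side red 1099 [268. 314.] z 96.9 mean [553.8 231.6] circ 554.5 230.6 33.1
side blue 142 [260. 193.] z 120.2 mean [774.8 -15. ] circ 774.9 -16.4 15.8
side blue 1382 [231. 356.] z 99.2 mean [544.7 331.7] circ 546.2 331.2 33.0
side blue 1541 [282. 380.] z 99.3 mean [454.1 321.8] circ 454.1 321.4 33.4
side green 101 [413. 209.] z 62.2 mean [ 498.9 -224.9] circ 499.1 -226.0 15.9
side yellow 91 [427. 198.] z 62.4 mean [ 493.4 -285.5] circ 494.6 -286.9 14.6
side white 675 [293. 277.] z 91.3 mean [573.  135.5] circ 572.8 133.4 33.0
side white 785 [339. 298.] z 91.4 mean [475.8 132.2] circ 477.7 131.2 32.8
side white 966 [314. 332.] z 91.3 mean [467.4 218.8] circ 467.6 217.7 33.1
```

```bash
cat > t.py <<'E'
import sys
from h import *
from scipy.spatial.transform import Rotation as R
s=ctrl.read_state(); p=s['position']; q=R.from_quat(s['ee_rot'])
tgt=np.array(eval(sys.argv[1]),float)
print('t',s['t'],'pos',p.round(2),'F',s['contact_force'].round(2),'w',s['grip_width'].round(1)); print('tool shift m',(q.inv().apply(tgt-p)/1000).round(4)); print('tilt',np.degrees(q.inv().apply([0,0,-1])[:2]).round(2),'q',s['ee_rot'].round(4))
E
python3 t.py '[557,229,205]'
```

```text
Traceback (most recent call last):
  File "t.py", line 6, in <module>
    print('t',s['t'],'pos',p.round(2),'F',s['contact_force'].round(2),'w',s['grip_width'].round(1)); print('tool shift m',(q.inv().apply(tgt-p)/1000).round(4)); print('tilt',np.degrees(q.inv().apply([0,0,-1])[:2]).round(2),'q',s['ee_rot'].round(4))
                                                                          ^^^^^^^^^^^^^^^^^^^^^
AttributeError: 'float' object has no attribute 'round'
```

```bash
sed -i "s/s\['grip_width'\].round(1)/round(s['grip_width'],1)/" t.py; python3 t.py '[557,229,205]'
```

```text
t 0.1 pos [ 160.01 -629.45  204.5 ] F [ 0.11 -1.01  0.78] w 94.0
tool shift m [ 0.5962 -0.7343  0.0009]
tilt [-0.02  0.09] q [ 9.923e-01  1.241e-01  0.000e+00 -8.000e-04]
```

Emit:
arm_command(plan=[[0.03,-0.037,0,0,0,0,1],[0.06,-0.074,0,0,0,0,1],[0.09,-0.11,0,0,0,0,1],[0.12,-0.147,0,0,0,0,1],[0.15,-0.184,0,0,0,0,1],[0.18,-0.221,0,0,0,0,1],[0.21,-0.258,0,0,0,0,1],[0.24,-0.295,0,0,0,0,1],[0.27,-0.332,0,0,0,0,1],[0.3,-0.369,0,0,0,0,1],[0.32,-0.394,0,0,0,0,1],[0.32,-0.394,0,0,0,0,1]])

```text
t: 1.3
position: [373.8, -166.3, 205.1]
ee_rot: [0.992, 0.127, -0.0, -0.0]
contact_force: [-0.2, -0.2, 0.8]
grip_width: 2.4
```

```bash
python3 t.py '[557,229,185]'
```

```text
t 1.3 pos [ 373.82 -166.25  205.06] F [-0.2  -0.22  0.81] w 2.4
tool shift m [ 0.2768 -0.3364  0.0204]
tilt [-0.01  0.05] q [ 9.919e-01  1.269e-01 -0.000e+00 -4.000e-04]
```

Emit:
arm_command(plan=[[0.03,-0.036,0,0,0,0,1],[0.06,-0.073,0,0,0,0,1],[0.09,-0.109,0,0,0,0,1],[0.12,-0.146,0,0,0,0,1],[0.15,-0.182,0,0,0,0,1],[0.18,-0.219,0,0,0,0,1],[0.21,-0.255,0,0,0,0,1],[0.24,-0.292,0,0,0,0,1],[0.26,-0.316,0,0,0,0,1],[0.277,-0.336,0,0,0,0,1],[0.277,-0.336,0,0,0,0,1],[0.277,-0.336,0,0,0,0,1]])

```text
t: 2.5
position: [558.9, 223.7, 204.8]
ee_rot: [0.992, 0.124, -0.001, 0.0]
contact_force: [-0.3, -0.7, 0.1]
grip_width: 0.6
```

```bash
python3 t.py '[557,229,185]'; python3 -c "
from h import *
s=snap('wrist','wrist1.png');print(s['camera_matrix'],s['world_from_camera'])"
```

```text
t 2.5 pos [558.92 223.68 204.77] F [-0.26 -0.67  0.06] w 0.6
tool shift m [-0.0005 -0.0056  0.0198]
tilt [ 0.08 -0.02] q [ 9.923e-01  1.240e-01 -7.000e-04  3.000e-04]
[[371.64829954   0.         322.27832048]
 [  0.         371.64829954 238.35172841]
 [  0.           0.           1.        ]] [[ 2.45662082e-01 -9.43521175e-01 -2.22301446e-01  6.22088796e+02]
 [-9.69355529e-01 -2.39120686e-01 -5.63130227e-02  2.39868950e+02]
 [-2.43450249e-05  2.29323110e-01 -9.73350353e-01  3.84146560e+02]
 [ 0.00000000e+00  0.00000000e+00  0.00000000e+00  1.00000000e+00]]
```

View pics/wrist1.png

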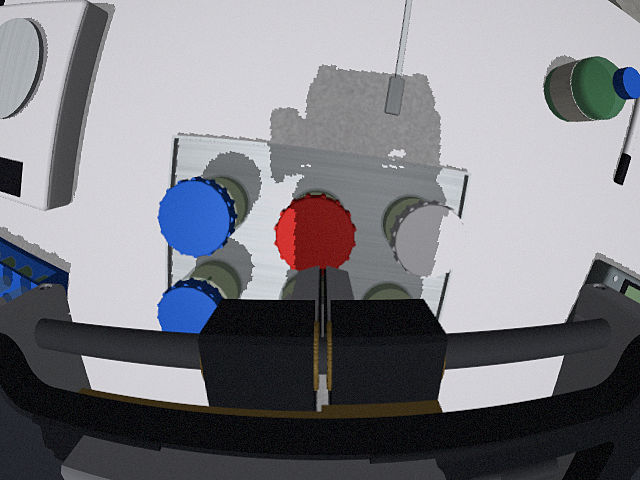

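The wrist view shows the red cap centred near (316,233), with the shut fingertips just below at (324,268). I'll refine the cap centre from this view.

```bash
cat > wr.py <<'E'
from h import *
import sys
def fish(s,mask,z):
    K=s['camera_matrix'];T=s['world_from_camera'];v,u=np.nonzero(mask)
    x=(u-K[0,2])/K[0,0];y=(v-K[1,2])/K[1,1];th=np.hypot(x,y);k=np.sinc(th/np.pi)
    d=np.stack([x*k,y*k,np.cos(th)],-1)@T[:3,:3].T
    return (T[:3,3]+d*((z-T[2,3])/d[:,2])[:,None])[:,:2]
if __name__=='__main__':
    f,col,z=sys.argv[1],sys.argv[2],float(sys.argv[3])
    s=dict(np.load(f'/tmp/{f}.npz'));hsv=cv2.cvtColor(s['image'],cv2.COLOR_RGB2HSV);H,S,V=[hsv[...,i].astype(int) for i in range(3)]
    m={'red':((H<8)|(H>172))&(S>150),'green':(H>50)&(H<80)&(S>120)&(V>60),'blue':(H>100)&(H<130)&(S>140),'yellow':(H>20)&(H<32)&(S>150)}[col]
    c,l,st,ce=cv2.connectedComponentsWithStats(m.astype(np.uint8))
    for i in range(1,c):
        if st[i,4]<300: continue
        P=fish(s,l==i,z);(cx,cy),r=cv2.minEnclosingCircle(P.astype(np.float32))
        print(ce[i].round(),st[i],'mean',P.mean(0).round(1),'circ',round(cx,1),round(cy,1),round(r,1),P.min(0).round(1),P.max(0).round(1))
E
python3 wr.py wrist1.png red 96.5;python3 wr.py wrist1.png blue 99
```

```text
[315. 233.] [ 275  193   81   83 4808] mean [558.9 230.2] circ 557.5 229.7 33.9 [525.5 197.3] [591.  262.1]
[627.  83.] [613  67  27  33 741] mean [783.6 -29.4] circ 786.4 -28.2 23.4 [764.8 -50.3] [804.2  -8.4]
[197. 217.] [ 158  177   79   81 4741] mean [549.3 326.8] circ 548.5 326.9 35.0 [515.3 293.5] [581.8 360.7]
[ 26. 271.] [   0  237   69   65 2033] mean [445.8 517. ] circ 433.5 509.4 63.1 [398.9 453.6] [473.7 563.5]
[188. 306.] [ 157  278   67   56 2627] mean [468.4 322.8] circ 465.2 321.8 36.5 [436.6 292.2] [496.9 351.9]
```

Emit:
arm_command(plan=[[0,-0.006,0.03,0,0,0,1],[0,-0.006,0.06,0,0,0,1],[0,-0.006,0.085,0,0,0,1],[0,-0.006,0.098,0,0,0,1],[0,-0.006,0.101,0,0,0,1],[0,-0.006,0.101,0,0,0,1],[0,-0.006,0.101,0,0,0,1]])

```text
t: 3.25
position: [558.6, 230.3, 106.2]
ee_rot: [0.992, 0.124, 0.001, -0.0]
contact_force: [-0.2, -0.0, -0.3]
grip_width: 0.1
```

```bash
python3 t.py '[557.5,229.5,91]'; python3 -c "
from h import *
snap('side','side2.png')"
```

```text
t 3.25 pos [558.59 230.28 106.17] F [-0.23 -0.02 -0.31] w 0.1
tool shift m [-0.0013  0.0005  0.0152]
tilt [-0.16 -0.01] q [ 9.923e-01  1.239e-01  1.400e-03 -1.000e-04]
```

View pics/side2.png

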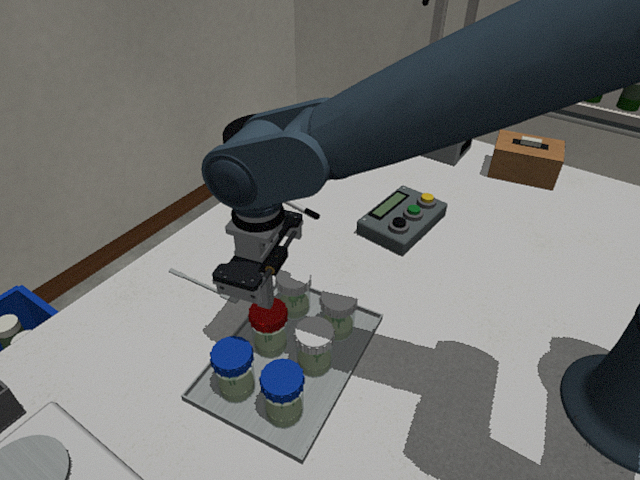

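The side view shows the fingertips just above the centre of the red cap at about (268,303), clear of its neighbours. I'll press slowly.

Emit:
arm_command(plan=[[0,0,0.004,0,0,0,1],[0,0,0.006,0,0,0,1],[0,0,0.007,0,0,0,1],[0,0,0.008,0,0,0,1],[0,0,0.009,0,0,0,1],[0,0,0.01,0,0,0,1],[0,0,0.011,0,0,0,1],[0,0,0.011,0,0,0,1]])

```text
t: 4.1
position: [557.4, 230.4, 93.4]
ee_rot: [0.992, 0.124, -0.0, -0.0]
contact_force: [-1.5, 0.1, 1.9]
grip_width: 0.3
```

Emit:
arm_command(plan=[[0,0,0.0007,0,0,0,1],[0,0,0.0014,0,0,0,1],[0,0,0.0014,0,0,0,1]])

```text
t: 4.4
position: [557.4, 230.4, 91.9]
ee_rot: [0.992, 0.124, -0.0, -0.0]
contact_force: [-0.4, 0.2, 2.3]
grip_width: 0.3
```

Emit:
arm_command(plan=[[0,0,0.0005,0,0,0,1],[0,0,0.001,0,0,0,1],[0,0,0.001,0,0,0,1]])

```text
t: 4.7
position: [557.5, 230.4, 91.3]
ee_rot: [0.992, 0.124, 0.0, -0.0]
contact_force: [-2.1, -0.2, 4.7]
grip_width: 0.4
```

Emit:
arm_command(plan=[[0,0,0.0005,0,0,0,1],[0,0,0.001,0,0,0,1],[0,0,0.001,0,0,0,1]])

```text
t: 5.0
position: [557.9, 230.5, 91.3]
ee_rot: [0.992, 0.124, 0.0, -0.0]
contact_force: [-3.0, -1.5, 9.3]
grip_width: 0.3
```

Emit:
arm_command(plan=[[0,0,0.0005,0,0,0,1],[0,0,0.0005,0,0,0,1]])

```text
t: 5.2
position: [558.1, 230.5, 91.3]
ee_rot: [0.992, 0.124, 0.001, -0.0]
contact_force: [-3.9, -1.3, 11.1]
grip_width: 0.4
```

The force climbed to 11 N while z stayed at 91.3, so the cap is against its hard stop. I'll lift straight up.

Emit:
arm_command(plan=[[0,0,-0.002,0,0,0,1],[0,0,-0.006,0,0,0,1],[0,0,-0.02,0,0,0,1],[0,0,-0.05,0,0,0,1],[0,0,-0.085,0,0,0,1],[0,0,-0.11,0,0,0,1],[0,0,-0.11,0,0,0,1],[0,0,-0.11,0,0,0,1]])

```text
t: 6.0
position: [557.6, 230.3, 199.9]
ee_rot: [0.992, 0.124, 0.0, -0.0]
contact_force: [-0.4, -0.1, -0.6]
grip_width: 0.4
```

```bash
python3 -c "
from h import *
snap('side','side3.png');snap('scene','scene3.png');snap('wrist','wrist3.png')
import m
"|grep zz; python3 - <<'E'
import io,contextlib
with contextlib.redirect_stdout(io.StringIO()): import m
m.run('side','side3.png');m.run('scene','scene3.png')
E
python3 wr.py wrist3.png red 91; python3 t.py '[502,-226.5,140]'
```

```text
side red 1085 [268. 317.] z 91.3 mean [553.9 231.8] circ 554.2 230.4 33.7
side blue 1378 [231. 356.] z 99.1 mean [544.8 331.7] circ 545.3 331.7 33.9
side blue 1534 [282. 380.] z 99.2 mean [454.1 321.7] circ 453.9 320.9 33.4
side green 101 [413. 209.] z 62.6 mean [ 499.1 -224.6] circ 500.1 -225.2 16.0
side yellow 89 [427. 198.] z 62.3 mean [ 494.  -285.1] circ 494.3 -285.8 16.2
side white 620 [294. 276.] z 91.4 mean [573. 135.] circ 572.5 134.6 33.5
side white 688 [339. 297.] z 91.4 mean [476.3 131.7] circ 477.5 131.3 32.7
side white 944 [314. 332.] z 91.3 mean [467.6 219.5] circ 467.4 217.7 32.9
scene red 557 [397. 191.] z 89.4 mean [559.5 225.9] circ 558.0 226.9 33.2
scene blue 408 [396. 157.] z 97.3 mean [460.8 315. ] circ 460.8 316.3 33.1
scene blue 463 [427. 171.] z 97.5 mean [551.4 325.3] circ 550.6 326.9 32.5
scene blue 279 [383. 288.] z 118.7 mean [779.7 -20.4] circ 779.2 -19.9 15.6
scene green 153 [194. 271.] z 60.6 mean [ 504.6 -228.2] circ 504.1 -228.3 13.8
scene green 89 [381. 317.] z 73.5 mean [797.  -38.4] circ 791.0 -30.7 27.7
scene yellow 182 [161. 283.] z 60.5 mean [ 498.7 -290.2] circ 498.2 -289.1 15.1
scene white 166 [369. 170.] z 89.3 mean [468.  227.2] circ 470.3 218.0 32.4
scene white 192 [335. 188.] z 89.4 mean [480.9 117.6] circ 480.5 128.7 33.3
scene white 274 [366. 209.] z 89.5 mean [577.4 121.1] circ 575.4 129.1 30.4
[323. 232.] [ 283  193   82   81 4865] mean [558.9 230.2] circ 557.5 230.2 33.3 [525.8 197.1] [590.9 262.2]
t 6.15 pos [556.36 230.09 197.53] F [-0.06  0.32  0.37] w 0.5
tool shift m [-0.1649  0.4292  0.058 ]
tilt [0.19 0.01] q [ 9.923e-01  1.241e-01 -1.700e-03  1.000e-04]
```

View pics/wrist3.png

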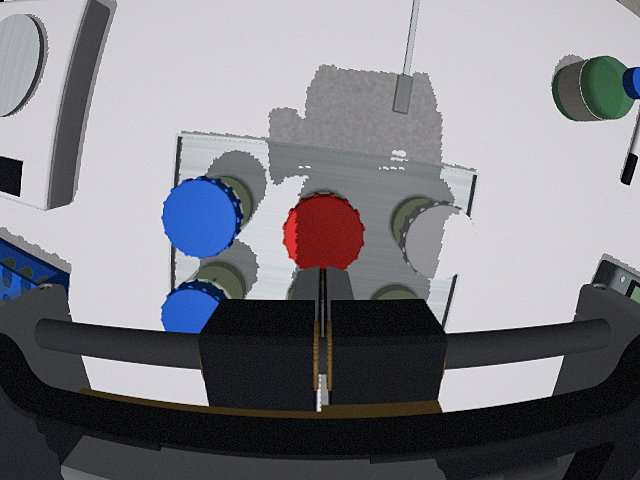

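The red cap's top now measures 91.3 mm (side) and 89.4 mm (scene), the same as the white caps in each view. The jar hasn't moved and the blue caps are still proud. In the wrist view the red cap is at (323,232), undisturbed. Next I move over the green key.

Emit:
arm_command(plan=[[-0.014,0.036,0,0,0,0,1],[-0.028,0.073,0,0,0,0,1],[-0.043,0.112,0,0,0,0,1],[-0.058,0.151,0,0,0,0,1],[-0.073,0.19,0,0,0,0,1],[-0.088,0.229,0,0,0,0,1],[-0.103,0.268,0,0,0,0,1],[-0.118,0.307,0,0,0,0,1],[-0.133,0.346,0,0,0,0,1],[-0.148,0.385,0,0,0,0,1],[-0.16,0.416,0,0,0,0,1],[-0.165,0.429,0,0,0,0,1]])

```text
t: 7.35
position: [502.0, -228.2, 198.1]
ee_rot: [0.992, 0.123, -0.001, -0.001]
contact_force: [-0.3, 1.1, -0.8]
grip_width: 0.1
```

Emit:
arm_command(plan=[[0,0,0,0,0,0,1],[0,0,0,0,0,0,1]])

```text
t: 7.55
position: [503.0, -225.0, 198.8]
ee_rot: [0.992, 0.124, -0.0, -0.001]
contact_force: [0.9, 0.4, 0.1]
grip_width: 0.7
```

```bash
python3 -c "
from h import *
snap('wrist','wrist4.png')"
python3 wr.py wrist4.png green 58;python3 wr.py wrist4.png yellow 58; python3 t.py '[502,-226.5,72]'
```

```text
[324. 231.] [309 216  32  31 790] mean [ 500.  -227.2] circ 499.9 -227.3 14.3 [ 486.3 -241.2] [ 514.  -213.3]
[389. 252.] [373 237  32  32 812] mean [ 495.2 -288.6] circ 495.4 -288.8 15.3 [ 480.1 -303.4] [ 510.1 -273.7]
t 7.6 pos [ 503.16 -224.6   198.97] F [ 0.07 -0.62  1.06] w 0.4
tool shift m [-0.0015  0.0017  0.127 ]
tilt [0.03 0.07] q [ 9.922e-01  1.247e-01 -3.000e-04 -6.000e-04]
```

View pics/wrist4.png

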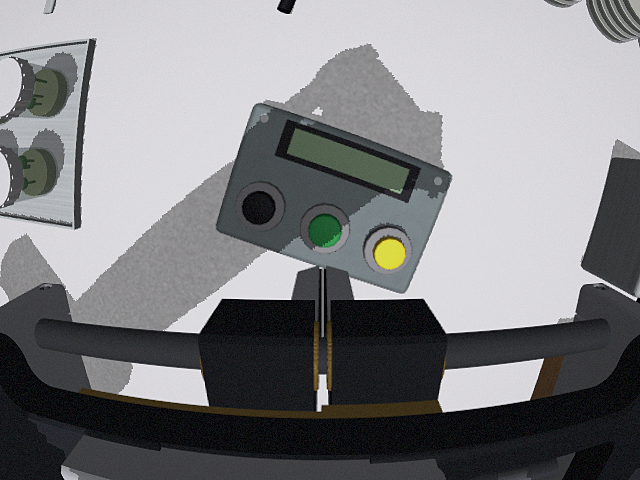

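The wrist view shows the green key at (324,231), between black (259,206) and yellow (389,252), and it works out to about (501,-227) mm. I'll descend to just above it.

Emit:
arm_command(plan=[[-0.002,0.0015,0.03,0,0,0,1],[-0.002,0.0015,0.065,0,0,0,1],[-0.002,0.0015,0.1,0,0,0,1],[-0.002,0.0015,0.12,0,0,0,1],[-0.002,0.0015,0.129,0,0,0,1],[-0.002,0.0015,0.131,0,0,0,1],[-0.002,0.0015,0.131,0,0,0,1],[-0.002,0.0015,0.131,0,0,0,1]])

```text
t: 8.4
position: [502.7, -228.4, 70.2]
ee_rot: [0.992, 0.124, 0.001, 0.001]
contact_force: [-0.4, 0.2, 0.0]
grip_width: 0.3
```

```bash
python3 t.py '[501,-227,58]'; python3 -c "
from h import *
s=snap('scene','scene5.png');t=snap('side','side5.png')
a=s['image'][200:340,100:300];b=t['image'][130:270,320:520]
cv2.imwrite('pics/z5.png',cv2.cvtColor(cv2.resize(np.hstack([a,b]),None,fx=2,fy=2,interpolation=2),4))"
```

```text
t 8.4 pos [ 502.69 -228.43   70.17] F [-0.37  0.2   0.01] w 0.3
tool shift m [-0.0013 -0.0018  0.0122]
tilt [-0.1  -0.13] q [0.9922 0.1243 0.001  0.001 ]
```

View pics/z5.png

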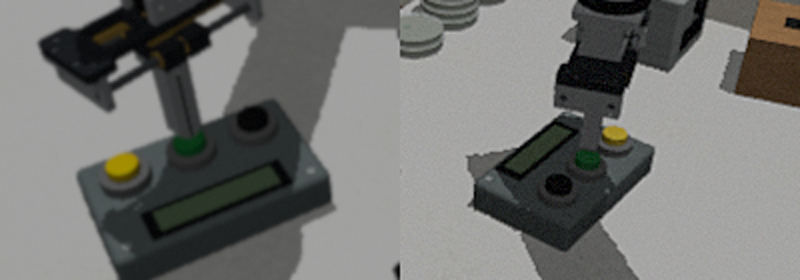

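In the zoomed crops the fingertips are right above the green key (left crop at about (190,138)). Now I press slowly.

Emit:
arm_command(plan=[[0,0,0.005,0,0,0,1],[0,0,0.008,0,0,0,1],[0,0,0.01,0,0,0,1],[0,0,0.011,0,0,0,1],[0,0,0.012,0,0,0,1],[0,0,0.013,0,0,0,1],[0,0,0.013,0,0,0,1]])

```text
t: 9.2
position: [501.9, -228.3, 56.2]
ee_rot: [0.992, 0.124, 0.0, 0.0]
contact_force: [-0.3, -0.8, 6.4]
grip_width: 0.4
```

Emit:
arm_command(plan=[[0,0,0,0,0,0,1]])

```text
t: 9.3
position: [501.9, -228.3, 56.2]
ee_rot: [0.992, 0.124, 0.0, 0.0]
contact_force: [-1.1, -0.2, 5.6]
grip_width: 1.0
```

Emit:
arm_command(plan=[[0,0,0.001,0,0,0,1],[0,0,0.001,0,0,0,1]])

```text
t: 9.5
position: [502.0, -228.3, 56.1]
ee_rot: [0.992, 0.124, -0.0, 0.0]
contact_force: [-4.5, 1.9, 11.7]
grip_width: 0.4
```

Emit:
arm_command(plan=[[0,0,0.001,0,0,0,1],[0,0,0.001,0,0,0,1]])

```text
t: 9.7
position: [502.0, -228.3, 55.9]
ee_rot: [0.992, 0.124, -0.0, 0.0]
contact_force: [-5.9, 3.5, 17.3]
grip_width: 0.4
```

The force reaches 17 N with z stuck at about 56, although flush should be 52. I'll check against depth before going further.

```bash
python3 - <<'E'
from h import *
s0=dict(np.load('/tmp/scene0.png.npz'));t0=dict(np.load('/tmp/side0.png.npz'))
for n,s in(('scene',s0),('side',t0)):
    w=world(s)
    for c,lab in(((503,-227),'green'),((497,-289),'yellow'),((509,-166),'black')):
        r=np.hypot(w[...,0]-c[0],w[...,1]-c[1])
        g=lambda a,b:(np.round(np.nanpercentile(w[...,2][(r>=a)&(r<b)],[10,50,90]),1))
        print(n,lab,'key',g(0,10),'collar',g(18,22),'box',g(27,31))
    m=(abs(w[...,0]-400)<30)&(abs(w[...,1]+330)<30); print('table',np.nanmedian(w[...,2][m]))
s=snap('scene','scene6.png');t=snap('side','side6.png')
a=s['image'][220:320,130:270];b=t['image'][170:270,350:490]
cv2.imwrite('pics/z6.png',cv2.cvtColor(cv2.resize(np.hstack([a,b]),None,fx=2.8,fy=2.8,interpolation=2),4))
E
python3 t.py '[501,-227,58]'
```

```text
scene green key [59.4 60.5 61.9] collar [38.7 48.5 51.3] box [37.3 38.4 39.7]
scene yellow key [59.2 60.9 62.1] collar [40.3 49.  51.7] box [37.1 38.5 40.2]
scene black key [59.4 60.9 62. ] collar [39.3 49.  51.1] box [37.2 38.6 40.1]
table -1.3854895402285479
side green key [60.7 62.2 63.8] collar [40.4 51.4 54.8] box [39.4 40.6 42.8]
side yellow key [60.9 62.5 63.9] collar [41.1 51.2 54.4] box [39.3 40.8 42.9]
side black key [60.7 62.5 64.2] collar [41.5 52.3 61.5] box [39.5 40.8 42.9]
table 0.715211880589095
t 9.8 pos [ 502.04 -228.37   55.95] F [-5.2   3.92 17.31] w 0.6
tool shift m [-0.0007 -0.0016 -0.0021]
tilt [ 0.02 -0.01] q [ 9.923e-01  1.242e-01 -1.000e-04  1.000e-04]
```

View pics/z6.png

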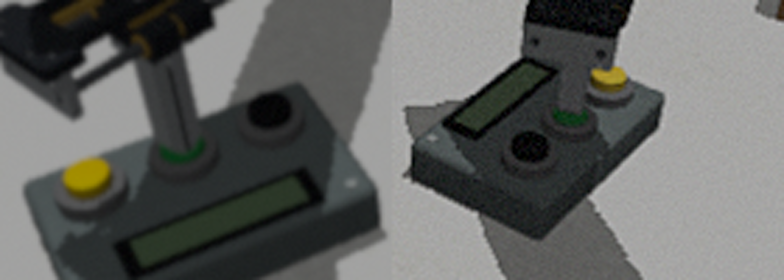

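Depth puts the key top at about 62 mm when up, not 58, so 56 mm is its full 6 mm travel. The crop shows the green key sunk below its neighbours, with the fingertips on it at (185,150) in the left half. It's fully down, so I release it.

Emit:
arm_command(plan=[[0,0,-0.003,0,0,0,1],[0,0,-0.006,0,0,0,1],[0,0,-0.012,0,0,0,1],[0,0,-0.03,0,0,0,1],[0,0,-0.07,0,0,0,1],[0,0,-0.11,0,0,0,1],[0,0,-0.14,0,0,0,1],[0,0,-0.14,0,0,0,1],[0,0,-0.14,0,0,0,1],[0,0,-0.14,0,0,0,1]])

```text
t: 10.8
position: [500.4, -227.2, 191.2]
ee_rot: [0.992, 0.124, -0.002, -0.001]
contact_force: [0.1, -0.1, -0.6]
grip_width: 0.6
```

```bash
python3 -c "
from h import *
snap('side','side7.png');snap('scene','scene7.png');snap('wrist','wrist7.png')"; python3 - <<'E'
import io,contextlib
with contextlib.redirect_stdout(io.StringIO()): import m
m.run('side','side7.png');m.run('scene','scene7.png')
E
python3 t.py '[501,-227,58]'; python3 wr.py wrist7.png green 58
```

```text
side red 1086 [268. 317.] z 91.2 mean [553.8 232. ] circ 554.5 231.3 32.9
side blue 142 [260. 193.] z 120.2 mean [774.5 -14.6] circ 775.1 -14.2 16.3
side blue 1380 [231. 356.] z 99.2 mean [544.8 331.9] circ 546.1 331.5 32.9
side blue 1546 [282. 380.] z 99.2 mean [454.1 321.8] circ 455.0 320.7 33.1
side green 102 [413. 209.] z 62.9 mean [ 499.1 -224.5] circ 498.8 -224.4 15.0
side yellow 90 [427. 197.] z 62.2 mean [ 493.6 -285.7] circ 493.6 -288.3 15.3
side white 681 [293. 277.] z 91.3 mean [573.1 135.7] circ 573.4 135.6 33.0
side white 784 [339. 298.] z 91.4 mean [476.  132.4] circ 476.4 132.3 33.3
side white 968 [314. 332.] z 91.3 mean [467.5 219. ] circ 468.0 218.0 33.1
scene red 566 [397. 190.] z 89.3 mean [559.7 226.2] circ 558.6 227.4 33.1
scene blue 404 [396. 157.] z 97.4 mean [460.6 315.1] circ 459.6 316.2 32.3
scene blue 461 [427. 172.] z 97.5 mean [551.4 325.1] circ 549.1 327.8 32.9
scene blue 280 [383. 288.] z 118.8 mean [779.7 -20.2] circ 778.4 -19.2 15.8
scene green 160 [195. 271.] z 60.4 mean [ 504.8 -228.3] circ 503.4 -227.7 14.3
scene green 57 [374. 317.] z 73.9 mean [789.6 -46.2] circ 787.8 -42.5 19.7
scene green 32 [392. 318.] z 73.9 mean [809.1 -25.3] circ 809.0 -23.2 9.5
scene yellow 80 [137. 147.] z 319.1 mean [ 495.8 -265. ] circ 497.6 -265.3 13.0
scene yellow 41 [164. 150.] z 315.6 mean [ 522.3 -233.9] circ 522.3 -234.7 11.6
scene yellow 182 [161. 283.] z 60.3 mean [ 498.5 -289.9] circ 498.3 -290.2 14.9
scene white 338 [367. 172.] z 89.4 mean [472.  214.7] circ 470.9 215.7 32.0
scene white 382 [339. 187.] z 89.4 mean [480.6 128.1] circ 479.9 128.5 32.8
scene white 466 [370. 207.] z 89.7 mean [578.1 131.3] circ 577.2 131.6 33.2
t 10.95 pos [ 500.71 -227.37  191.61] F [ 0.38 -0.27 -0.19] w 0.3
tool shift m [7.000e-04 1.000e-04 1.336e-01]
tilt [0.13 0.16] q [ 0.9923  0.1241 -0.0013 -0.0012]
[323. 229.] [307 213  33  33 843] mean [ 500.1 -227.2] circ 499.8 -227.2 14.5 [ 486.  -241.3] [ 514.1 -213.1]
```

View pics/scene7.png

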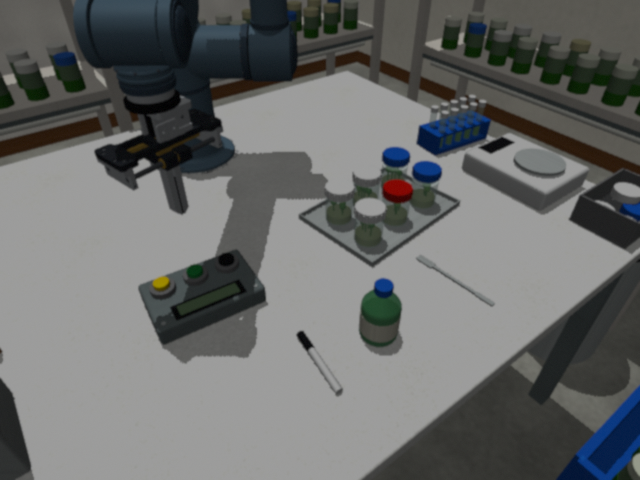

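The scene view shows the gripper clear above the counter, with the green key at (195,271) up again and the red cap at (397,190) home. Everything else is where it was, so I'll hand in.

```bash
python3 -c "
from h import *
print(ctrl.job_done())"
```

```text
the job is handed in; nothing more can be done
None
```

I pressed the red cap fully home with the shut fingertips, then pressed the green key once and let it come up. I handed the job in about 11 s into the 45 s limit. The hand-in gives no verdict, so what follows rests on my own checks.

- **Red cap:** it stopped moving at z = 91.3 mm while the force rose to about 11 N. Afterwards its top measured the same height as the white caps in both views (91.2 mm side, 89.3 mm scene). Its jar had moved less than about 1 mm.
- **Green key:** it was pressed to its hard stop at about 17 N. After release it measured the same height as before (62.9 mm side, 60.4 mm scene).
- **Everything else:** the blue caps still measured 99 mm in the side view, so they are still proud. The other jars and the bottle stayed within about 1 mm. I checked the spatula and marker only by eye, and the gripper was clear of everything at the end.

**What disagreed:**
- **Key height:** the green key's top is at about 62 mm by depth, not the stated 58 mm, and it stopped at 56 mm rather than flush with its collar at 52 mm. The 6 mm travel still fits the description.
- **Cameras:** the scene and side cameras differ by about 2 mm in height and up to 6 mm in horizontal position. I averaged them and refined with the wrist camera.

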